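# Open the child-latched stock cupboard on the model railway

### The job

Open the little plywood stock cupboard on the layout, which has a child-safety latch behind its door: draw the door ajar by its knob until the latch catches, reach down through the gap behind the door's top edge and press the sprung nylon hook down with the fingertips until it lets go, then swing the door wide open, to well over 60 degrees, and leave it standing so. Be gentle: do not wrench the door against the latch or bear down hard on the hook, and leave the paint pot, the model van and the model house where they are.

Things in the scene. Friction and masses are not known exactly. Their poses are not given: they have to be found in the camera images.
- base_board: Plywood board 220 mm (its x) x 280 mm (its y) x 8 mm fixed on the layout; origin: centre of its underside. Square over it, on four screw feet, stands the plywood stock cupboard: 200 mm deep (x), 260 mm wide (y), boards 12 mm thick, front = -x face, 100 mm from the origin. The feet are set by hand to level it: its flat top is 190 mm above the layout, give or take 6 mm.
- hinge_foot (a point): Point on top of the base board straight below the door's upright hinge line: front edge of the cupboard's -y end (base board's own x -100 mm, y -130 mm), in the plane of the door's inner face. Axes as the base board.
- door (a joint): Door angle, rad: 0 shut, grows as it swings out of the front (counter-clockwise from above), at most 1.85. Door frame: origin on the hinge line, x into the cupboard, y along the door, yaw = base board's yaw + this angle. Panel: x -12 to 0 mm, y to 259 mm, top level with the cupboard's top. Friction of 0.12 N m holds it anywhere. The latch catches it at about 0.2 rad.
- knob_foot (a point): Point on the layout straight below the knob when the door is shut (base board's own x -138 mm, y 85 mm). The knob: round, steel, diameter 28 mm, thick part 18 mm long, on the door's outside; its middle is 26 mm out from the outer face (door x -38 mm), 215 mm from the hinge line, 32 mm below the door's top edge.
- latch_foot (a point): Point on the base board straight below the child latch when the door is shut: front plane, 190 mm from the hinge line. On the door's inside, at that distance: a white nylon hook (hook), 26 mm wide, pivoted 6 mm in from the door, 43.5 mm below its top edge; its sprung arm runs 46 mm inward, rising 18 degrees, to an upturned undercut catch. It breaks if pressed with over 25 N.
- gap_foot (a point): Point on the layout below the middle of the gap (38 mm wide) between door and cupboard top once the latch has caught. There the hook's arm crosses the gap, its top about 33 mm below the cupboard's top. Under fingertips here it slips off its strike bar (case_c0, 6 mm thick, under the front of the top board) after 4 to 7 mm, at 6 to 11 N, then soon meets a stop. The catch bears 40 N at most.
- paint_pot: Bystander: small amber glass paint jar with a steel lid, diameter 34 mm, 42 mm high, standing on the layout beyond the cupboard. Origin: centre of its underside.
- van: Bystander: brown model railway van with a grey roof, 134 mm long (its x), 37 mm wide, 51 mm high, standing on a short track on the layout to the left of the cupboard's front. Origin: centre of its underside.
- depot_house: Bystander: cream model house with a dark pitched roof, 110 x 90 x 80 mm, standing on the layout beyond the cupboard. Origin: centre of its underside.

How it is judged (in metres and radians):
On the way, in this order (a step that is already met when the one before it is completed fails the run):
1. the door is drawn ajar (value of joint door above 0.1 rad), for 0.2 s.
2. with the door still on the latch, the fingers press the hook (contact force between the fingers and hook above 3 N and value of joint door below 0.3 rad), for 0.1 s.
At the end, for the whole second after the job is handed in: The door stands open by more than 1.05 rad (60 degrees) and at rest; the paint pot, the van and the house are within 15 mm of where they stood (value of joint door above 1.05 rad and velocity of joint door between -0.05 and 0.05 rad/s and distance of each of paint_pot, van, depot_house from where it was at the start of the episode below 0.015 m); the robot touches nothing.
It fails at once if the hook is pressed with more than 25 N (contact force between the fingers and hook above 25 N).
It fails at once if the door is wrenched against the latch: more than 40 N between hook and strike (contact force between hook and case_c0 above 40 N).
It fails at once if the paint pot, the van or the house is shifted by more than 15 mm (distance of any of paint_pot, van, depot_house from where it was at the start of the episode above 0.015 m).
It also fails if it takes over 59 s, if anything falls off the work surface, if the arm or the gripper's body presses on something with over 40 N, if the wrist force passes 120 N, or if a joint passes its speed limit or range.

### The arm

A 7-joint arm with a two-finger parallel gripper is mounted at the origin on the work surface. World frame = base frame: x ahead of the robot, y to its left, z up, the work surface at z = 0. Lengths are in m, angles in degrees, forces in N, time in s.
With the tool pointing down it reaches from about 0.4 to 0.9 m from the base axis. Payload 5.5 kg.
Tool frame: the origin (TCP) lies where the fingers leave the gripper's body, on its centre line; the fingertips stand 66 mm ahead of it and the grasp point (between the pads) lies 47 mm ahead of it (ctrl.hold_point_z is the distance from the TCP to the grasp point, in m); z points along the fingers, y is the line along which they close (so a half turn about z gives the same grasp; the last joint's range is limited). The gripper opens to 92 mm and grips with 3 to 60 N. Pads are 19 mm wide; open, the fingers measure 130 mm over their backs; the gripper's body (75 mm by 190 mm) begins 47 mm behind the grasp point.
Start: joints at [-52.3, 28.699, -24.465, 88.831, 12.651, 65.22, -12.049], TCP at [0.25, 0.6, 0.292] pointing down, gripper open.
Joint ranges: [-164.97, 164.97], [-17.58, 116.51], [-87.97, 89.64], [11.32, 138.91], [-80.73, 260.73], [10.89, 115.49], [-147.41, 147.41]. Speed limits (degrees/s): [147.25, 147.25, 180, 180, 180, 180, 180].

### API

Orientations are given as a 3x3 rotation matrix whose columns are the frame's x, y, z axes.
In Python, from station import ctrl gives the robot as it stands.
- The arm moves only by the shell command python3 -m crank 'ROWS' [FORCE]. ROWS is JSON, a list of rows, each an object with "fingers": the finger opening in mm, from 0 to 91.8; "delta_pos": the shift along the tool's x, y, z in mm, a list of three; "angular": the turn, a rotation vector about the tool's x, y, z in rad, a list of three. In form: [{"fingers": fingers, "delta_pos": [x, y, z], "angular": [wx, wy, wz]}, ...]. A call has 1 to 12 rows; each row shifts and turns the commanded pose from where the row before left it, along the tool's axes as they then stand; what a row does not reach is not made up. A row lasts 1/10 s, in which the tool goes at most 50 mm and 8.59 degrees, less where a joint would pass 70% of its speed; a pose out of reach is approached as far as the arm can. A call is refused whole if a number of a shift passes 50 or a number of a turn 0.15, either way. A call with a gripper value outside its range is refused whole. The fingers move at their own pace and stop on an object; FORCE is the grip in N (left out, the last holds). Time passes only in rows, so rows that do not move let the fingers close. It gives the time, the measured TCP pose, the force, the opening and the grip force at its end, in the units of the state.
- ctrl.observe(): the state, without advancing time (a new reading comes with each control period).
- ctrl.grab_frame(name): name is "scene" or "top" or "wrist"; returns a dict with "color" (400x640x3 uint8, red, green, blue), "fx", "fy", "cx", "cy" (pixels), "k1" (the pictures are not rectified: a ray, as slopes to the right and down, at radius r is drawn at 1 + k1 r^2 times it, then the intrinsics apply), "origin" and "orientation" of the camera in the world; the wrist camera has in their place "tool_from_camera" (4x4, takes a point from camera to tool coordinates, whose origin is the TCP and whose axes are the flange's). Camera axes: x right, y up, looking along -z (the intrinsics and any distortion apply to the point x, -y, -z); pixel columns grow to the right and rows downward; lengths in m; the calibration is good to about 2 mm. A picture is of the moment at which its call begins: read the wrist's pose just before it. There is no depth.
- ctrl.job_done(): hands the job in; it is judged then, once.
Trained networks look in a picture, given as the dict that the camera call returned (one of the last four; its "shot" number tells which), for a name from the list of things; names that differ only in an ending like _2 or _b are one class to them, and where a whole thing is asked for, a point or a joint stands for the part that bears it (a point fixed in the world has none). Each returns a list of dicts, best first, with "score" (0 to 1); they miss things now and then, are a little off and sometimes report something else, mostly with a low value. They report only what shows in the picture. A call takes as long as a camera call.
- ctrl.find_in(picture, query): "at" ([x, y, z] in m, in world coordinates, good to about 4 mm: the middle of the surface that is visible of it).
- ctrl.silhouettes(picture, query): "mask" (400x640 bool, what is visible of it).
The state is a dict: "time_s": time; "qpos": joint angles; "joint_vel": joint speeds; "joint_efforts": joint torques, N m; "ee_pos": TCP position; "ee_rot": TCP orientation; "ft_force": force on the tool from outside, world axes, zero at the start; "wrist_torque": the same for the moment, N m; "finger_gap": finger opening in m; "grasp_force": force on a finger pad.
Only numpy, scipy, OpenCV 4.12 (cv2) and the standard library are available. Lean on these libraries where they do the work, as an engineer would, in place of code of your own. Each camera call takes 0.05 s, during which the arm holds its last target. There are 200 camera calls.

## Working session

There is one attempt and no reset: what is moved stays moved. The work goes in short steps, Python scripts to look and compute and a shell command to move; the robot and the scene stay as the last step left them, time stands still between calls to the robot, and variables do not carry over. Pictures are saved under pics/ and viewed, at most 10 in all, crops included, and the job is handed in when it is done.

```bash
mkdir -p pics; ls
cat > h.py <<'E'
import numpy as np, cv2
from station import ctrl
def save(p,n): cv2.imwrite('pics/'+n, p['color'][:,:,::-1])
def cam(p,pose=None):
    if 'origin' in p: return np.array(p['origin']),np.array(p['orientation'])
    T=np.array(p['tool_from_camera']); R=np.array(pose['ee_rot']); return np.array(pose['ee_pos'])+R@T[:3,3], R@T[:3,:3]
def ray(p,u,v,pose=None):
    o,R=cam(p,pose); K=np.array([[p['fx'],0,p['cx']],[0,p['fy'],p['cy']],[0,0,1.]])
    a=cv2.undistortPoints(np.array([[[u,v]]],float),K,np.array([p['k1'],0,0,0.]))[0,0]
    return o,R@np.array([a[0],-a[1],-1])
def atz(p,u,v,z,pose=None):
    o,d=ray(p,u,v,pose); return o+d*(z-o[2])/d[2]
def tri(rs):
    A=0;b=0
    for o,d in rs:
        d=d/np.linalg.norm(d);M=np.eye(3)-np.outer(d,d);A=A+M;b=b+M@o
    return np.linalg.solve(A,b)
def proj(p,X,pose=None):
    o,R=cam(p,pose); c=R.T@(np.array(X)-o); a=np.array([c[0],-c[1]])/-c[2]; a=a*(1+p['k1']*(a@a))
    return np.array([p['fx']*a[0]+p['cx'],p['fy']*a[1]+p['cy']])
E
python3 - <<'E'
from h import *
np.set_printoptions(precision=4,suppress=True)
s=ctrl.observe(); print(s)
for n in ['scene','top']:
    p=ctrl.grab_frame(n); save(p,n+'0.png'); print(n,p['origin'],p['fx'])
    for q in ['base_board','door','knob_foot','latch_foot','hook','paint_pot','van','depot_house']:
        try: print(q,[(np.round(r['at'],3),round(r['score'],2)) for r in ctrl.find_in(p,q)[:2]])
        except Exception as e: print(q,e)
E
```

```text
pics
{'time_s': 0.0, 'qpos': array([-52.3008,  28.7527, -24.4528,  88.89  ,  12.6522,  65.2179,
       -12.0484]), 'joint_vel': array([ 0.0767,  0.0865, -0.0418, -0.0681,  0.044 ,  0.0735,  0.0974]), 'joint_efforts': array([  0.0005, -56.6613,  -5.8162, -27.9117,  -0.0686,   0.0304,
         0.0002]), 'ee_pos': array([0.2498, 0.5995, 0.2912]), 'ee_rot': array([[-0.9231,  0.3845, -0.0008],
       [ 0.3845,  0.9231, -0.0017],
       [ 0.    , -0.0019, -1.    ]]), 'ft_force': array([ 0.6245, -0.0184, -0.7518]), 'wrist_torque': array([-0.0233,  0.0163, -0.0475]), 'grasp_force': 0.0, 'finger_gap': 0.09144478547756804}
scene [ 0.683  -0.1949  1.0699] 513.7609083977535
base_board []
door [(array([ 0.608, -0.032,  0.188]), 0.87)]
knob_foot [(array([ 0.574, -0.14 ,  0.188]), 0.81)]
latch_foot [(array([ 0.579, -0.142,  0.183]), 0.84)]
hook it knows: base_board, depot_house, door, gap_foot, hinge_foot, knob_foot, latch_foot, paint_pot, van
paint_pot [(array([ 0.78 , -0.178,  0.042]), 0.67)]
van []
depot_house [(array([0.768, 0.189, 0.063]), 0.89), (array([ 0.78 , -0.177,  0.045]), 0.69)]
top [0.4658 0.1351 1.0703] 507.38826385131716
base_board [(array([ 0.561, -0.118,  0.184]), 0.84)]
door [(array([ 0.576, -0.028,  0.159]), 0.56)]
knob_foot [(array([ 0.564, -0.121,  0.188]), 0.68)]
latch_foot [(array([ 0.564, -0.12 ,  0.188]), 0.78)]
hook it knows: base_board, depot_house, door, gap_foot, hinge_foot, knob_foot, latch_foot, paint_pot, van
paint_pot [(array([ 0.781, -0.172,  0.044]), 0.66)]
van [(array([0.46 , 0.425, 0.053]), 0.69)]
depot_house [(array([0.765, 0.202, 0.064]), 0.65)]
```

View pics/scene0.png

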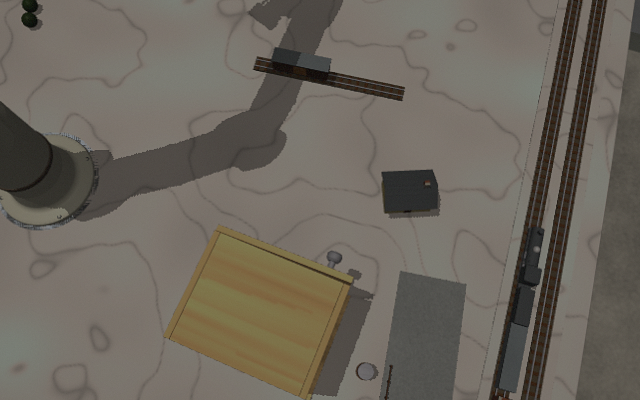

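View pics/top0.png

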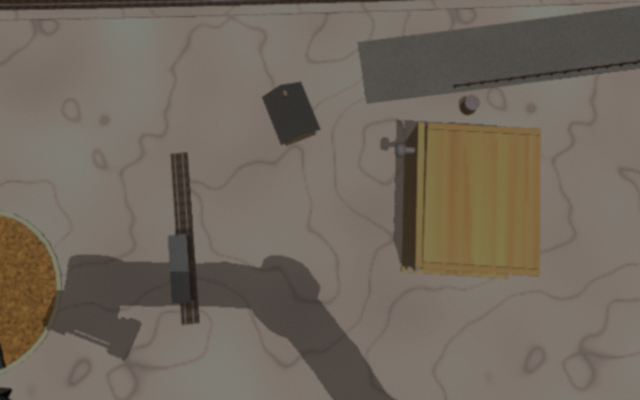

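The scene view shows the cupboard's top at (165–353, 228–398), with the knob at (334,258). In the top view the knob is at (402,150) and the front edge is near column 418. The front faces +y and the hinge is at the low-x end. I'll zoom in on the corners.

Run:
```python
from h import *
a=cv2.imread('pics/scene0.png')[215:315,205:375]; b=cv2.imread('pics/top0.png')[110:290,380:460]
a=cv2.resize(a,None,fx=2.8,fy=2.8,interpolation=cv2.INTER_CUBIC); b=cv2.resize(b,None,fx=3.3,fy=3.3,interpolation=cv2.INTER_CUBIC)
c=np.zeros((600,800,3),np.uint8); c[:a.shape[0],:a.shape[1]]=a; c[:b.shape[0],500:500+b.shape[1]]=b
cv2.imwrite('pics/c1.png',np.clip(c*1.8,0,255).astype(np.uint8))
```

```text
(no output)
```

View pics/c1.png

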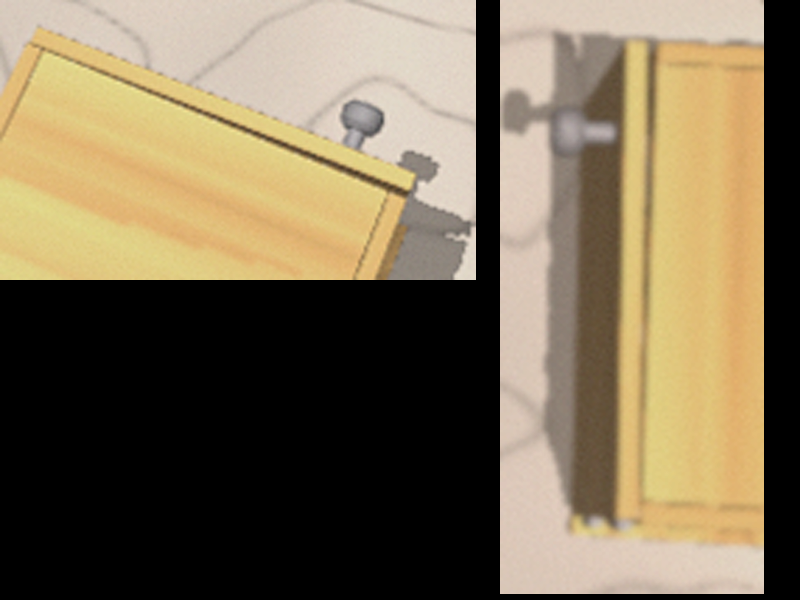

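Zoomed in, the door's outer top corners are at scene (218.2,225) and (353.2,277.9), and top (415.5,267) and (418.5,122.4). The knob centre is at scene (334.3,257.5) and top (400.9,150).

Run:
```python
from h import *
np.set_printoptions(precision=4,suppress=True)
s=ctrl.grab_frame('scene');t=ctrl.grab_frame('top')
P={}
for n,a,b in [('hinge',(218.2,225),(415.5,267)),('free',(353.2,277.9),(418.5,122.4)),('knob',(334.3,257.5),(400.9,150))]:
    X=tri([ray(s,*a),ray(t,*b)]); P[n]=X; print(n,X,proj(s,X)-a,proj(t,X)-b, atz(s,*a,.19),atz(t,*b,.19))
d=P['free']-P['hinge']; print(np.linalg.norm(d),np.degrees(np.arctan2(d[1],d[0])))
```

```text
hinge [ 0.4493 -0.0186  0.1807] [-0.3283  0.0762] [-0.2076 -0.2841] [ 0.4523 -0.0201  0.19  ] [ 0.449  -0.0173  0.19  ]
free [ 0.7065 -0.0367  0.1787] [-0.3302  0.0988] [-0.1876 -0.2758] [ 0.7067 -0.0384  0.19  ] [ 0.7029 -0.0349  0.19  ]
knob [ 0.6634 -0.0069  0.1511] [-0.7298  0.2126] [-0.4231 -0.6178] [ 0.6653 -0.0141  0.19  ] [ 0.6539 -0.0015  0.19  ]
0.2577929082638283 -4.034799130938997
```

```bash
cat >> h.py <<'E'
from scipy.spatial.transform import Rotation as Ro
def rot(yaw):  # tool down, tool y at yaw deg
    c,s=np.cos(np.radians(yaw)),np.sin(np.radians(yaw)); y=np.array([c,s,0]);z=np.array([0,0,-1.]); return np.c_[np.cross(y,z),y,z]
def plan(wps,p=None,R=None):
    "wps: (tcp pos, yaw, n)"
    s=ctrl.observe(); p=np.array(s['ee_pos']) if p is None else p; R=np.array(s['ee_rot']) if R is None else R
    for q,yaw,n in wps:
        w=(Ro.from_matrix(R.T@rot(yaw))).as_rotvec()/n; d=(np.array(q)-p)/n
        for i in range(n):
            print(np.round(R.T@d*1000,1),np.round(w,4)); R=R@Ro.from_rotvec(w).as_matrix(); p=p+d
E
python3 - <<'E'
from h import *
plan([((.663,.05,.30),-4,17)])
E
```

```text
[-34.9 -20.5  -0.5] [ 0.     -0.      0.0733]
[-36.3 -17.9  -0.5] [ 0.     -0.      0.0733]
[-37.5 -15.2  -0.5] [ 0.     -0.      0.0733]
[-38.5 -12.4  -0.5] [ 0.     -0.      0.0733]
[-39.3  -9.6  -0.5] [ 0.     -0.      0.0733]
[-39.9  -6.7  -0.5] [ 0.     -0.      0.0733]
[-40.3  -3.7  -0.5] [ 0.     -0.      0.0733]
[-40.5  -0.8  -0.5] [ 0.     -0.      0.0733]
[-40.4   2.2  -0.5] [ 0.     -0.      0.0733]
[-40.1   5.2  -0.5] [ 0.     -0.      0.0733]
[-39.6   8.1  -0.5] [ 0.     -0.      0.0733]
[-38.9  11.   -0.5] [ 0.     -0.      0.0733]
[-38.   13.8  -0.5] [ 0.     -0.      0.0733]
[-36.9  16.5  -0.5] [ 0.     -0.      0.0733]
[-35.6  19.2  -0.5] [ 0.     -0.      0.0733]
[-34.1  21.7  -0.5] [ 0.     -0.      0.0733]
[-32.4  24.2  -0.5] [ 0.     -0.      0.0733]
```

```bash
python3 -m crank '[{"fingers":70,"delta_pos":[-35,-20.5,-0.5],"angular":[0,0,0.073]},{"fingers":70,"delta_pos":[-36.5,-18,-0.5],"angular":[0,0,0.073]},{"fingers":70,"delta_pos":[-37.5,-15,-0.5],"angular":[0,0,0.073]},{"fingers":70,"delta_pos":[-38.5,-12.5,-0.5],"angular":[0,0,0.073]},{"fingers":70,"delta_pos":[-39.5,-9.5,-0.5],"angular":[0,0,0.073]},{"fingers":70,"delta_pos":[-40,-6.5,-0.5],"angular":[0,0,0.073]},{"fingers":70,"delta_pos":[-40.5,-3.5,-0.5],"angular":[0,0,0.073]},{"fingers":70,"delta_pos":[-40.5,-1,-0.5],"angular":[0,0,0.073]}]' 15
python3 -m crank '[{"fingers":70,"delta_pos":[-40.5,2,-0.5],"angular":[0,0,0.073]},{"fingers":70,"delta_pos":[-40,5,-0.5],"angular":[0,0,0.073]},{"fingers":70,"delta_pos":[-39.5,8,-0.5],"angular":[0,0,0.073]},{"fingers":70,"delta_pos":[-39,11,-0.5],"angular":[0,0,0.073]},{"fingers":70,"delta_pos":[-38,14,-0.5],"angular":[0,0,0.073]},{"fingers":70,"delta_pos":[-37,16.5,-0.5],"angular":[0,0,0.073]},{"fingers":70,"delta_pos":[-35.5,19,-0.5],"angular":[0,0,0.073]},{"fingers":70,"delta_pos":[-34,21.5,-0.5],"angular":[0,0,0.073]},{"fingers":70,"delta_pos":[-32.5,24,-0.5],"angular":[0,0,0.073]},{"fingers":70,"delta_pos":[0,0,0],"angular":[0,0,0]}]' 15
python3 - <<'E'
from h import *
s=ctrl.observe();p=ctrl.grab_frame('wrist');save(p,'w1.png');print(s['ee_pos'],s['ee_rot'],s['qpos'],s['ft_force'])
print(proj(p,[.663,-.007,.151],s),proj(p,[.449,-.0186,.182],s),proj(p,[.7065,-.0367,.182],s))
E
```

```text
time_s: 1.7
ee_pos: [0.4464, 0.3397, 0.2966]
ee_rot: [[-0.556, 0.831, 0.001], [0.831, 0.556, 0.0], [0.0, 0.001, -1.0]]
ft_force: [1.3, 0.5, -0.6]
finger_gap: 0.0699
grasp_force: 0.0
time_s: 2.7
ee_pos: [0.667, 0.0426, 0.3006]
ee_rot: [[0.076, 0.997, 0.002], [0.997, -0.076, -0.005], [-0.005, 0.002, -1.0]]
ft_force: [0.3, -0.6, -0.6]
finger_gap: 0.0698
grasp_force: 0.0
[0.66695339 0.04263771 0.30058371] [[ 0.07582535  0.99711887  0.0021169 ]
 [ 0.99711023 -0.07581444 -0.00483277]
 [-0.00465836  0.00247723 -0.99998608]] [-7.66668313 28.09871158  2.24124427 86.26316106 -0.84338148 65.5654286
 -9.69033194] [ 0.30903851 -0.63856425 -0.55158048]
[319.54820723 256.22389309] [ 68.06480538 303.61170139] [372.99430857 300.49540723]
```

View pics/w1.png

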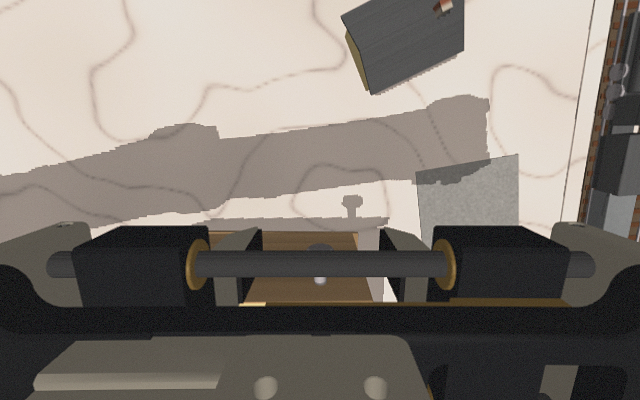

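Run:
```python
from h import *
plan([((.663,-.006,.275),-4,2),((.663,-.006,.202),-4,5)])
```

```text
[-26.2   0.6  12.7] [ 0.0002  0.0011 -0.0006]
[-26.2   0.6  12.7] [ 0.0002  0.0011 -0.0006]
[-0.  -0.  14.6] [-0. -0. -0.]
[-0.  -0.  14.6] [-0. -0. -0.]
[-0.  -0.  14.6] [-0. -0. -0.]
[-0.  -0.  14.6] [-0. -0. -0.]
[-0.  -0.  14.6] [-0. -0. -0.]
```

```bash
python3 -m crank '[{"fingers":70,"delta_pos":[-26,0.5,12.5],"angular":[0,0.002,0]},{"fingers":70,"delta_pos":[-26,0.5,12.5],"angular":[0,0.002,0]},{"fingers":70,"delta_pos":[0,0,14.5],"angular":[0,0,0]},{"fingers":70,"delta_pos":[0,0,14.5],"angular":[0,0,0]},{"fingers":70,"delta_pos":[0,0,14.5],"angular":[0,0,0]},{"fingers":70,"delta_pos":[0,0,14.5],"angular":[0,0,0]},{"fingers":70,"delta_pos":[0,0,14.5],"angular":[0,0,0]},{"fingers":70,"delta_pos":[0,0,0],"angular":[0,0,0]}]'
python3 -m crank '[{"fingers":15,"delta_pos":[0,0,0],"angular":[0,0,0]},{"fingers":15,"delta_pos":[0,0,0],"angular":[0,0,0]},{"fingers":15,"delta_pos":[0,0,0],"angular":[0,0,0]},{"fingers":15,"delta_pos":[0,0,0],"angular":[0,0,0]},{"fingers":15,"delta_pos":[0,0,0],"angular":[0,0,0]},{"fingers":15,"delta_pos":[0,0,0],"angular":[0,0,0]}]' 10
```

```text
time_s: 3.55
ee_pos: [0.6603, -0.0001, 0.2001]
ee_rot: [[0.064, 0.998, -0.005], [0.998, -0.064, 0.004], [0.004, -0.005, -1.0]]
ft_force: [-0.8, 0.0, -0.1]
finger_gap: 0.0702
grasp_force: 0.0
time_s: 4.15
ee_pos: [0.6633, -0.0009, 0.2038]
ee_rot: [[0.065, 0.998, 0.004], [0.998, -0.065, 0.004], [0.004, 0.004, -1.0]]
ft_force: [2.5, 0.1, -6.1]
finger_gap: 0.0272
grasp_force: 10.1
```

```bash
python3 -m crank '[{"fingers":15,"delta_pos":[4.3,-0.6,0],"angular":[0,0,-0.02]},{"fingers":15,"delta_pos":[4.3,-0.6,0],"angular":[0,0,-0.02]},{"fingers":15,"delta_pos":[4.3,-0.6,0],"angular":[0,0,-0.02]},{"fingers":15,"delta_pos":[4.3,-0.6,0],"angular":[0,0,-0.02]},{"fingers":15,"delta_pos":[4.3,-0.6,0],"angular":[0,0,-0.02]},{"fingers":15,"delta_pos":[4.3,-0.6,0],"angular":[0,0,-0.02]},{"fingers":15,"delta_pos":[0,0,0],"angular":[0,0,0]}]'
```

```text
time_s: 4.85
ee_pos: [0.6583, 0.0262, 0.2035]
ee_rot: [[-0.057, 0.998, -0.0], [0.998, 0.057, 0.005], [0.005, -0.0, -1.0]]
ft_force: [0.5, 0.1, 3.4]
finger_gap: 0.027
grasp_force: 10.0
```

```bash
python3 -m crank '[{"fingers":15,"delta_pos":[2.2,-0.3,0],"angular":[0,0,-0.01]},{"fingers":15,"delta_pos":[2.2,-0.3,0],"angular":[0,0,-0.01]},{"fingers":15,"delta_pos":[2.2,-0.3,0],"angular":[0,0,-0.01]},{"fingers":15,"delta_pos":[0,0,0],"angular":[0,0,0]}]'
```

```text
time_s: 5.25
ee_pos: [0.6569, 0.0316, 0.2035]
ee_rot: [[-0.086, 0.996, -0.001], [0.996, 0.086, 0.004], [0.004, -0.001, -1.0]]
ft_force: [-0.8, 0.3, 5.9]
finger_gap: 0.0266
grasp_force: 10.0
```

```bash
python3 -m crank '[{"fingers":15,"delta_pos":[2.2,-0.3,0],"angular":[0,0,-0.01]},{"fingers":15,"delta_pos":[2.2,-0.3,0],"angular":[0,0,-0.01]},{"fingers":15,"delta_pos":[0,0,0],"angular":[0,0,0]}]'
```

```text
time_s: 5.55
ee_pos: [0.6557, 0.0356, 0.2035]
ee_rot: [[-0.105, 0.994, -0.001], [0.994, 0.105, 0.004], [0.004, -0.001, -1.0]]
ft_force: [-2.1, -0.2, 6.2]
finger_gap: 0.027
grasp_force: 10.0
```

```bash
python3 -m crank '[{"fingers":15,"delta_pos":[2.2,-0.3,0],"angular":[0,0,-0.01]},{"fingers":15,"delta_pos":[2.2,-0.3,0],"angular":[0,0,-0.01]},{"fingers":15,"delta_pos":[0,0,0],"angular":[0,0,0]}]'
```

```text
time_s: 5.85
ee_pos: [0.6553, 0.0366, 0.2035]
ee_rot: [[-0.123, 0.992, 0.0], [0.992, 0.123, 0.0], [0.0, 0.0, -1.0]]
ft_force: [0.8, -5.0, 4.7]
finger_gap: 0.0269
grasp_force: 10.0
```

```bash
python3 -m crank '[{"fingers":60,"delta_pos":[-1.5,0,0],"angular":[0,0,0]},{"fingers":60,"delta_pos":[0,0,0],"angular":[0,0,0]},{"fingers":60,"delta_pos":[0,0,0],"angular":[0,0,0]},{"fingers":60,"delta_pos":[0,0,0],"angular":[0,0,0]},{"fingers":60,"delta_pos":[0,0,-20],"angular":[0,0,0]},{"fingers":60,"delta_pos":[0,0,-30],"angular":[0,0,0]},{"fingers":0,"delta_pos":[20,0,-30],"angular":[0,0,0]},{"fingers":0,"delta_pos":[40,0,-10],"angular":[0,0,0]},{"fingers":0,"delta_pos":[40,-30,-10],"angular":[0,0,0]},{"fingers":0,"delta_pos":[40,-40,0],"angular":[0,0,0]},{"fingers":0,"delta_pos":[0,0,0],"angular":[0,0,0]}]'
python3 - <<'E'
from h import *
a=ctrl.grab_frame('scene');b=ctrl.grab_frame('top');save(a,'s2.png');save(b,'t2.png')
for p in (a,b):
  for q in ['gap_foot','latch_foot','hinge_foot','knob_foot','door','base_board']: print(q,[(np.round(r['at'],3),round(r['score'],2)) for r in ctrl.find_in(p,q)[:2]])
a=a['color'][215:315,205:375,::-1]; b=b['color'][110:290,370:460,::-1]
a=cv2.resize(a,None,fx=2.8,fy=2.8,interpolation=cv2.INTER_CUBIC); b=cv2.resize(b,None,fx=3.3,fy=3.3,interpolation=cv2.INTER_CUBIC)
c=np.zeros((600,800,3),np.uint8); c[:a.shape[0],:a.shape[1]]=a; c[:b.shape[0],500:500+b.shape[1]]=b[:600]
cv2.imwrite('pics/c2.png',np.clip(c*1.8,0,255).astype(np.uint8))
E
```

```text
time_s: 6.95
ee_pos: [0.5687, 0.1714, 0.3036]
ee_rot: [[-0.136, 0.991, -0.004], [0.991, 0.136, 0.008], [0.008, -0.003, -1.0]]
ft_force: [0.2, 1.0, -0.7]
finger_gap: 0.025
grasp_force: 0.0
gap_foot [(array([ 0.577, -0.13 ,  0.186]), 0.58)]
latch_foot [(array([ 0.581, -0.132,  0.182]), 0.91)]
hinge_foot [(array([ 0.578, -0.132,  0.188]), 0.91)]
knob_foot [(array([ 0.581, -0.132,  0.188]), 0.65)]
door [(array([ 0.609, -0.015,  0.162]), 0.94), (array([ 0.578, -0.128,  0.186]), 0.18)]
base_board [(array([ 0.582, -0.131,  0.184]), 0.59)]
gap_foot [(array([ 0.565, -0.113,  0.183]), 0.63)]
latch_foot [(array([ 0.57 , -0.117,  0.187]), 0.82)]
hinge_foot [(array([ 0.569, -0.115,  0.183]), 0.78)]
knob_foot [(array([ 0.57 , -0.116,  0.188]), 0.61)]
door [(array([ 0.588, -0.01 ,  0.158]), 0.59)]
base_board [(array([ 0.569, -0.112,  0.185]), 0.75)]
```

View pics/c2.png

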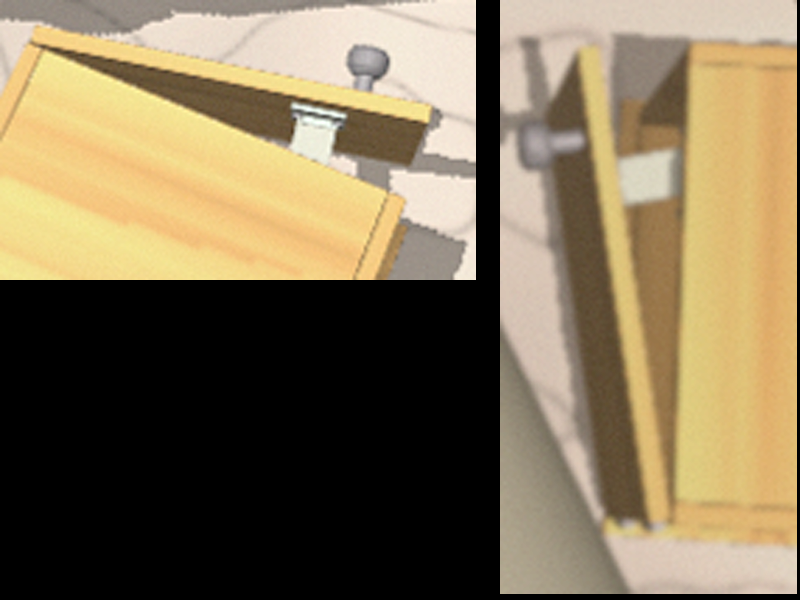

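The door is ajar, with the white hook crossing the gap at crop (316,138) in the scene view and (651,178) in the top view. Next I'll triangulate these points.

Run:
```python
from h import *
np.set_printoptions(precision=4,suppress=True)
s=ctrl.grab_frame('scene');t=ctrl.grab_frame('top')
f=lambda u,v:(205+u/2.8,215+v/2.8); g=lambda u,v:(370+(u-500)/3.3,110+v/3.3)
P={}
for n,a,b in [('freeO',f(432,106),g(582,45)),('freeI',f(428,123),g(599,45)),('case',f(404,197),g(692,45)),('caseH',f(37,48),g(676,500)),('hook',f(316,138),g(651,178)),('knob',f(368,62),g(535,146))]:
    X=tri([ray(s,*a),ray(t,*b)]); P[n]=X; print(n,X,proj(s,X)-a, atz(s,*a,.183),atz(t,*b,.183),atz(s,*a,.15),atz(t,*b,.15))
```

```text
freeO [0.7038 0.0071 0.1864] [-0.5751  0.1742] [0.7047 0.0085 0.183 ] [0.7038 0.0061 0.183 ] [0.7055 0.0161 0.15  ] [0.7126 0.0013 0.15  ]
freeI [ 0.7046 -0.0029  0.1816] [-0.4806  0.1452] [ 0.7053 -0.0027  0.183 ] [ 0.7035 -0.0031  0.183 ] [0.7062 0.0045 0.15  ] [ 0.7123 -0.0083  0.15  ]
case [ 0.7029 -0.0525  0.184 ] [-0.7283  0.2135] [ 0.704  -0.0516  0.183 ] [ 0.702  -0.0534  0.183 ] [ 0.7048 -0.0462  0.15  ] [ 0.7108 -0.0604  0.15  ]
caseH [ 0.4573 -0.0318  0.1891] [ 0.4308 -0.1039] [ 0.4551 -0.031   0.183 ] [ 0.4579 -0.0325  0.183 ] [ 0.4466 -0.025   0.15  ] [ 0.4576 -0.0387  0.15  ]
hook [ 0.6371 -0.0303  0.1587] [-1.9563  0.5319] [ 0.6413 -0.0328  0.183 ] [ 0.6295 -0.0278  0.183 ] [ 0.6398 -0.0268  0.15  ] [ 0.6356 -0.0338  0.15  ]
knob [0.6563 0.0307 0.1513] [-0.6275  0.1858] [0.6582 0.0236 0.183 ] [0.6487 0.0337 0.183 ] [0.6573 0.0317 0.15  ] [0.6555 0.0299 0.15  ]
```

Run:
```python
from h import *
plan([((.6377,-.0284,.285),0.8,6)])
```

```text
[-33.1   6.5   3. ] [ 0.0001 -0.0007  0.0185]
[-32.9   7.1   3. ] [ 0.0001 -0.0007  0.0185]
[-32.8   7.7   3. ] [ 0.0001 -0.0007  0.0185]
[-32.7   8.3   3. ] [ 0.0001 -0.0007  0.0185]
[-32.5   8.9   3.1] [ 0.0001 -0.0007  0.0185]
[-32.3   9.5   3.1] [ 0.0001 -0.0007  0.0185]
```

```bash
python3 -m crank '[{"fingers":0,"delta_pos":[-33,6.5,3],"angular":[0,0,0.0185]},{"fingers":0,"delta_pos":[-33,7,3],"angular":[0,0,0.0185]},{"fingers":0,"delta_pos":[-33,7.5,3],"angular":[0,0,0.0185]},{"fingers":0,"delta_pos":[-32.5,8.5,3],"angular":[0,0,0.0185]},{"fingers":0,"delta_pos":[-32.5,9,3],"angular":[0,0,0.0185]},{"fingers":0,"delta_pos":[-32.5,9.5,3],"angular":[0,0,0.0185]},{"fingers":0,"delta_pos":[0,0,0],"angular":[0,0,0]},{"fingers":0,"delta_pos":[0,0,0],"angular":[0,0,0]},{"fingers":0,"delta_pos":[0,0,0],"angular":[0,0,0]}]'
python3 - <<'E'
from h import *
print(ctrl.observe()['ee_pos'])
plan([((.6377,-.0284,.283),0.8,1)])
E
```

```text
time_s: 8.65
ee_pos: [0.6376, -0.0269, 0.2848]
ee_rot: [[-0.016, 1.0, -0.0], [1.0, 0.016, 0.005], [0.005, 0.0, -1.0]]
ft_force: [0.4, -0.0, 0.6]
finger_gap: 0.0006
grasp_force: 0.0
[ 0.63764219 -0.02689042  0.28480302]
[-1.5  0.   1.8] [ 0.0001 -0.0052  0.0018]
```

```bash
python3 -m crank '[{"fingers":0,"delta_pos":[-1.5,0,10],"angular":[0,-0.004,0]},{"fingers":0,"delta_pos":[0,0,12],"angular":[0,0,0]},{"fingers":0,"delta_pos":[0,0,10],"angular":[0,0,0]},{"fingers":0,"delta_pos":[0,0,8],"angular":[0,0,0]},{"fingers":0,"delta_pos":[0,0,8],"angular":[0,0,0]},{"fingers":0,"delta_pos":[0,0,6],"angular":[0,0,0]},{"fingers":0,"delta_pos":[0,0,0],"angular":[0,0,0]},{"fingers":0,"delta_pos":[0,0,0],"angular":[0,0,0]}]'
python3 - <<'E'
from h import *
save(ctrl.grab_frame('top'),'t3.png');p=ctrl.grab_frame('scene');a=p['color'][195:315,205:405,::-1]
cv2.imwrite('pics/c3.png',np.clip(cv2.resize(a,None,fx=3.5,fy=3.5,interpolation=cv2.INTER_CUBIC)*1.8,0,255).astype(np.uint8))
E
```

```text
time_s: 9.45
ee_pos: [0.6379, -0.03, 0.2308]
ee_rot: [[-0.014, 1.0, 0.0], [1.0, 0.014, -0.0], [-0.0, 0.0, -1.0]]
ft_force: [0.2, -0.1, -0.2]
finger_gap: 0.0005
grasp_force: 0.0
```

View pics/c3.png

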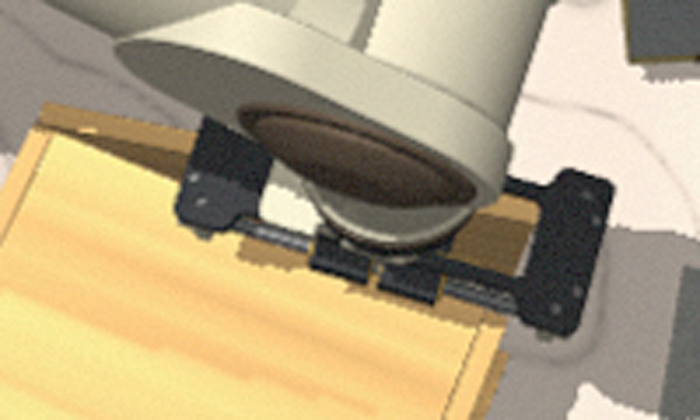

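The gripper hides the gap in this picture (fingers near crop (375,275)). The fingertips are about 19 mm below the top with no contact force, so they're inside the gap. Now I'll press gently.

```bash
python3 -m crank '[{"fingers":0,"delta_pos":[0,0,3],"angular":[0,0,0]},{"fingers":0,"delta_pos":[0,0,3],"angular":[0,0,0]},{"fingers":0,"delta_pos":[0,0,3],"angular":[0,0,0]},{"fingers":0,"delta_pos":[0,0,0],"angular":[0,0,0]}]'
```

```text
time_s: 9.95
ee_pos: [0.6374, -0.0299, 0.2212]
ee_rot: [[-0.014, 1.0, -0.001], [1.0, 0.014, 0.0], [0.0, -0.001, -1.0]]
ft_force: [-0.2, -0.2, -0.4]
finger_gap: 0.0007
grasp_force: 0.0
```

```bash
python3 -m crank '[{"fingers":0,"delta_pos":[0,0,1.5],"angular":[0,0,0]},{"fingers":0,"delta_pos":[0,0,1.5],"angular":[0,0,0]},{"fingers":0,"delta_pos":[0,0,0],"angular":[0,0,0]}]'
```

```text
time_s: 10.25
ee_pos: [0.6377, -0.0299, 0.2186]
ee_rot: [[-0.014, 1.0, -0.0], [1.0, 0.014, 0.0], [0.0, -0.0, -1.0]]
ft_force: [0.1, -0.2, -0.0]
finger_gap: 0.0004
grasp_force: 0.0
```

```bash
python3 -m crank '[{"fingers":0,"delta_pos":[0,0,1.5],"angular":[0,0,0]},{"fingers":0,"delta_pos":[0,0,0],"angular":[0,0,0]}]'
```

```text
time_s: 10.45
ee_pos: [0.638, -0.03, 0.2173]
ee_rot: [[-0.014, 1.0, 0.001], [1.0, 0.014, -0.0], [-0.0, 0.001, -1.0]]
ft_force: [-0.3, 0.6, 0.4]
finger_gap: 0.0005
grasp_force: 0.3
```

```bash
python3 -m crank '[{"fingers":0,"delta_pos":[0,0,1.5],"angular":[0,0,0]},{"fingers":0,"delta_pos":[0,0,0],"angular":[0,0,0]}]'
```

```text
time_s: 10.65
ee_pos: [0.6381, -0.0302, 0.2163]
ee_rot: [[-0.014, 1.0, 0.001], [1.0, 0.014, -0.0], [-0.0, 0.001, -1.0]]
ft_force: [-0.8, -1.1, 3.5]
finger_gap: 0.0008
grasp_force: 1.5
```

```bash
python3 -m crank '[{"fingers":0,"delta_pos":[0,0,1.5],"angular":[0,0,0]},{"fingers":0,"delta_pos":[0,0,0],"angular":[0,0,0]}]'
```

```text
time_s: 10.85
ee_pos: [0.6381, -0.0306, 0.215]
ee_rot: [[-0.014, 1.0, 0.001], [1.0, 0.014, -0.001], [-0.001, 0.001, -1.0]]
ft_force: [-1.0, -1.3, 4.5]
finger_gap: 0.0003
grasp_force: 2.1
```

```bash
python3 -m crank '[{"fingers":0,"delta_pos":[0,0,1],"angular":[0,0,0]},{"fingers":0,"delta_pos":[0,0,0],"angular":[0,0,0]}]'
```

```text
time_s: 11.05
ee_pos: [0.6382, -0.0308, 0.2141]
ee_rot: [[-0.013, 1.0, 0.001], [1.0, 0.013, -0.001], [-0.001, 0.001, -1.0]]
ft_force: [-1.3, -2.7, 4.9]
finger_gap: 0.0004
grasp_force: 2.4
```

```bash
python3 -m crank '[{"fingers":0,"delta_pos":[0,0,1.5],"angular":[0,0,0]},{"fingers":0,"delta_pos":[0,0,0],"angular":[0,0,0]}]'
```

```text
time_s: 11.25
ee_pos: [0.6383, -0.0303, 0.2126]
ee_rot: [[-0.014, 1.0, 0.002], [1.0, 0.014, -0.0], [-0.0, 0.002, -1.0]]
ft_force: [-0.7, -1.1, 6.6]
finger_gap: 0.0009
grasp_force: 2.8
```

```bash
python3 -m crank '[{"fingers":0,"delta_pos":[0,0,1],"angular":[0,0,0]},{"fingers":0,"delta_pos":[0,0,0],"angular":[0,0,0]}]'
```

```text
time_s: 11.45
ee_pos: [0.6383, -0.0301, 0.2117]
ee_rot: [[-0.014, 1.0, 0.002], [1.0, 0.014, -0.0], [-0.0, 0.002, -1.0]]
ft_force: [-1.4, -0.3, 6.6]
finger_gap: 0.0004
grasp_force: 3.4
```

```bash
python3 -m crank '[{"fingers":0,"delta_pos":[0,0,1],"angular":[0,0,0]},{"fingers":0,"delta_pos":[0,0,0],"angular":[0,0,0]}]'
```

```text
time_s: 11.65
ee_pos: [0.6383, -0.0301, 0.2108]
ee_rot: [[-0.014, 1.0, 0.002], [1.0, 0.014, -0.0], [-0.0, 0.002, -1.0]]
ft_force: [-1.9, -0.3, 6.7]
finger_gap: 0.0005
grasp_force: 3.7
```

```bash
python3 -m crank '[{"fingers":0,"delta_pos":[0,0,1],"angular":[0,0,0]},{"fingers":0,"delta_pos":[0,0,0],"angular":[0,0,0]}]'
```

```text
time_s: 11.85
ee_pos: [0.6383, -0.0301, 0.21]
ee_rot: [[-0.014, 1.0, 0.002], [1.0, 0.014, -0.0], [-0.0, 0.002, -1.0]]
ft_force: [-2.6, -0.8, 8.0]
finger_gap: 0.0002
grasp_force: 4.2
```

```bash
python3 -m crank '[{"fingers":0,"delta_pos":[0,0,0.7],"angular":[0,0,0]},{"fingers":0,"delta_pos":[0,0,0],"angular":[0,0,0]}]'
```

```text
time_s: 12.05
ee_pos: [0.6384, -0.03, 0.2095]
ee_rot: [[-0.014, 1.0, 0.002], [1.0, 0.014, -0.0], [-0.0, 0.002, -1.0]]
ft_force: [-2.0, 0.2, 10.6]
finger_gap: 0.0003
grasp_force: 4.6
```

```bash
python3 -m crank '[{"fingers":0,"delta_pos":[2.5,0,0],"angular":[0,0,0]},{"fingers":0,"delta_pos":[2.5,0,0],"angular":[0,0,0]},{"fingers":0,"delta_pos":[2,0,0],"angular":[0,0,0]},{"fingers":0,"delta_pos":[0,0,0],"angular":[0,0,0]}]'
```

```text
time_s: 12.45
ee_pos: [0.6385, -0.0226, 0.2096]
ee_rot: [[-0.014, 1.0, 0.002], [1.0, 0.014, 0.0], [0.0, 0.002, -1.0]]
ft_force: [-1.6, -0.1, 7.9]
finger_gap: 0.0004
grasp_force: 4.4
```

```bash
python3 -m crank '[{"fingers":0,"delta_pos":[1.5,0,0],"angular":[0,0,0]},{"fingers":0,"delta_pos":[1.5,0,0],"angular":[0,0,0]},{"fingers":0,"delta_pos":[0,0,0],"angular":[0,0,0]}]'
```

```text
time_s: 12.75
ee_pos: [0.6385, -0.0198, 0.2097]
ee_rot: [[-0.014, 1.0, 0.003], [1.0, 0.014, 0.0], [0.0, 0.003, -1.0]]
ft_force: [-1.1, -0.5, 8.8]
finger_gap: 0.0005
grasp_force: 4.4
```

```bash
python3 -m crank '[{"fingers":0,"delta_pos":[2,0,0],"angular":[0,0,0]},{"fingers":0,"delta_pos":[2,0,0],"angular":[0,0,0]},{"fingers":0,"delta_pos":[0,0,0],"angular":[0,0,0]}]'
```

```text
time_s: 13.05
ee_pos: [0.6384, -0.0157, 0.2096]
ee_rot: [[-0.014, 1.0, 0.002], [1.0, 0.014, 0.0], [0.0, 0.002, -1.0]]
ft_force: [-1.7, 0.4, 8.9]
finger_gap: 0.0003
grasp_force: 4.4
```

```bash
python3 -m crank '[{"fingers":0,"delta_pos":[2,0,0],"angular":[0,0,0]},{"fingers":0,"delta_pos":[2,0,0],"angular":[0,0,0]},{"fingers":0,"delta_pos":[0,0,0],"angular":[0,0,0]}]'
python3 - <<'E'
from h import *
p=ctrl.grab_frame('top'); b=p['color'][110:290,370:460,::-1]; q=cv2.imread('pics/t2.png')[110:290,370:460]; r=cv2.imread('pics/t3.png')[110:290,370:460]
cv2.imwrite('pics/c4.png',np.clip(cv2.resize(np.hstack([r,b]),None,fx=3.3,fy=3.3,interpolation=cv2.INTER_CUBIC)*1.8,0,255).astype(np.uint8))
E
```

```text
time_s: 13.35
ee_pos: [0.6383, -0.0117, 0.2096]
ee_rot: [[-0.014, 1.0, 0.002], [1.0, 0.014, 0.0], [0.0, 0.002, -1.0]]
ft_force: [-1.8, 1.1, 8.0]
finger_gap: 0.0004
grasp_force: 4.4
```

View pics/c4.png

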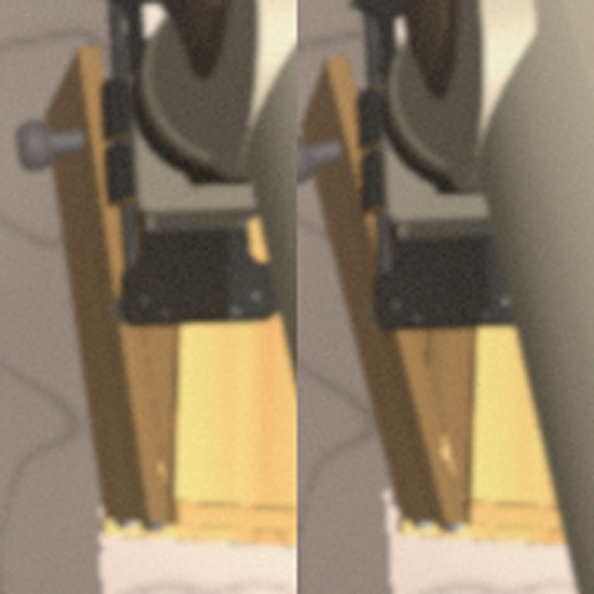

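The door now follows the fingers at about 0.29 rad, so the latch has slipped. I'll carry on outward a little, then lift off the hook and sweep the door open.

```bash
python3 -m crank '[{"fingers":0,"delta_pos":[4,-0.6,0],"angular":[0,0,-0.03]},{"fingers":0,"delta_pos":[4,-0.6,0],"angular":[0,0,-0.03]},{"fingers":0,"delta_pos":[5,-0.6,0],"angular":[0,0,-0.03]},{"fingers":0,"delta_pos":[5,-0.6,0],"angular":[0,0,-0.03]},{"fingers":0,"delta_pos":[5,-0.6,-1],"angular":[0,0,-0.03]},{"fingers":0,"delta_pos":[5,-0.6,-4],"angular":[0,0,-0.03]},{"fingers":0,"delta_pos":[5,-0.6,-7],"angular":[0,0,-0.03]},{"fingers":0,"delta_pos":[5,-0.6,-7],"angular":[0,0,-0.03]},{"fingers":0,"delta_pos":[0,0,0],"angular":[0,0,0]}]'
python3 - <<'E'
from h import *
H=np.array([.4485,-.031]);p=ctrl.observe()['ee_pos'];d=p[:2]-H;print(np.hypot(*d),np.degrees(np.arctan2(d[1],d[0])))
a0=np.degrees(np.arctan2(d[1],d[0]))
plan([(np.r_[H+.19*np.array([np.cos(np.radians(a)),np.sin(np.radians(a))]),.228],a+2,3) for a in np.linspace(a0,67,6)[1:]])
E
```

```text
time_s: 14.3
ee_pos: [0.628, 0.0262, 0.2278]
ee_rot: [[-0.253, 0.967, 0.001], [0.967, 0.253, 0.001], [0.001, 0.001, -1.0]]
ft_force: [0.6, 0.6, -0.8]
finger_gap: 0.0005
grasp_force: 0.0
0.1883883294283744 17.674613925940474
[10.8 -1.  -0.1] [ 0.0003 -0.0001 -0.0865]
[10.9 -0.  -0.1] [ 0.0003 -0.0001 -0.0865]
[10.8  0.9 -0.1] [ 0.0003 -0.0001 -0.0865]
[10.9 -0.6  0. ] [-0.     -0.     -0.0574]
[10.9  0.1  0. ] [-0.     -0.     -0.0574]
[10.9  0.7  0. ] [-0.     -0.     -0.0574]
[10.9 -0.6  0. ] [-0.      0.     -0.0574]
[10.9  0.1  0. ] [-0.      0.     -0.0574]
[10.9  0.7  0. ] [-0.      0.     -0.0574]
[10.9 -0.6  0. ] [ 0.      0.     -0.0574]
[10.9  0.1  0. ] [ 0.      0.     -0.0574]
[10.9  0.7  0. ] [ 0.      0.     -0.0574]
[10.9 -0.6  0. ] [-0.      0.     -0.0574]
[10.9  0.1  0. ] [-0.      0.     -0.0574]
[10.9  0.7  0. ] [-0.      0.     -0.0574]
```

```bash
python3 -m crank '[{"fingers":0,"delta_pos":[11,-0.5,0],"angular":[0,0,-0.08]},{"fingers":0,"delta_pos":[11,0,0],"angular":[0,0,-0.08]},{"fingers":0,"delta_pos":[11,0.5,0],"angular":[0,0,-0.07]},{"fingers":0,"delta_pos":[11,0,0],"angular":[0,0,-0.06]},{"fingers":0,"delta_pos":[11,0,0],"angular":[0,0,-0.06]},{"fingers":0,"delta_pos":[11,0,0],"angular":[0,0,-0.06]},{"fingers":0,"delta_pos":[11,0,0],"angular":[0,0,-0.06]},{"fingers":0,"delta_pos":[11,0,0],"angular":[0,0,-0.06]}]'
```

```text
time_s: 15.1
ee_pos: [0.5857, 0.1011, 0.2265]
ee_rot: [[-0.707, 0.707, -0.001], [0.707, 0.707, -0.001], [-0.0, -0.001, -1.0]]
ft_force: [1.9, -0.9, -0.0]
finger_gap: 0.0009
grasp_force: 0.5
```

```bash
python3 -m crank '[{"fingers":0,"delta_pos":[11,0,0],"angular":[0,0,-0.06]},{"fingers":0,"delta_pos":[11,0,0],"angular":[0,0,-0.06]},{"fingers":0,"delta_pos":[11,0,0],"angular":[0,0,-0.06]},{"fingers":0,"delta_pos":[11,0,0],"angular":[0,0,-0.06]},{"fingers":0,"delta_pos":[11,0,0],"angular":[0,0,-0.06]},{"fingers":0,"delta_pos":[11,0,0],"angular":[0,0,-0.06]},{"fingers":0,"delta_pos":[6,0,0],"angular":[0,0,-0.03]},{"fingers":0,"delta_pos":[0,0,0],"angular":[0,0,0]}]'
python3 - <<'E'
from h import *
H=np.array([.4485,-.031]);p=ctrl.observe()['ee_pos'];d=p[:2]-H;print(np.hypot(*d),np.degrees(np.arctan2(d[1],d[0])))
E
```

```text
time_s: 15.9
ee_pos: [0.5271, 0.1431, 0.2268]
ee_rot: [[-0.922, 0.386, -0.001], [0.386, 0.922, -0.0], [0.001, -0.0, -1.0]]
ft_force: [0.2, -0.4, 0.1]
finger_gap: 0.0006
grasp_force: 0.0
0.19103300827962993 65.72022793401312
```

```bash
python3 -m crank '[{"fingers":0,"delta_pos":[-4,0,-1],"angular":[0,0,0]},{"fingers":0,"delta_pos":[-2,0,-6],"angular":[0,0,0]},{"fingers":0,"delta_pos":[0,0,-20],"angular":[0,0,0]},{"fingers":0,"delta_pos":[0,0,-30],"angular":[0,0,0]},{"fingers":0,"delta_pos":[-20,0,-30],"angular":[0,0,0]},{"fingers":0,"delta_pos":[-40,0,-10],"angular":[0,0,0]},{"fingers":0,"delta_pos":[-40,0,0],"angular":[0,0,0]},{"fingers":0,"delta_pos":[-40,0,0],"angular":[0,0,0]},{"fingers":0,"delta_pos":[0,0,0],"angular":[0,0,0]},{"fingers":0,"delta_pos":[0,0,0],"angular":[0,0,0]},{"fingers":0,"delta_pos":[0,0,0],"angular":[0,0,0]}]'
python3 - <<'E'
from h import *
p=ctrl.grab_frame('top');save(p,'t5.png')
for q in ['paint_pot','van','depot_house','door']: print(q,[(np.round(r['at'],3),round(r['score'],2)) for r in ctrl.find_in(p,q)[:1]])
E
```

```text
time_s: 17.0
ee_pos: [0.6619, 0.0871, 0.3241]
ee_rot: [[-0.922, 0.386, -0.001], [0.386, 0.922, 0.001], [0.001, 0.0, -1.0]]
ft_force: [-0.3, 0.1, 0.0]
finger_gap: 0.0006
grasp_force: 0.0
paint_pot [(array([ 0.784, -0.174,  0.043]), 0.73)]
van [(array([0.458, 0.423, 0.055]), 0.69)]
depot_house [(array([0.765, 0.214, 0.061]), 0.85)]
door [(array([0.503, 0.131, 0.171]), 0.62)]
```

View pics/t5.png

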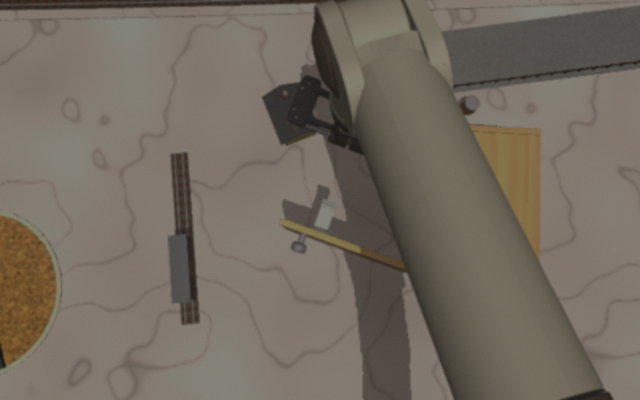

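The door runs from about (405,268) to (283,222), so it stands roughly 70° open. The hook is free, the bystanders haven't moved and the gripper is clear. Handing in.

```bash
python3 -c "
from station import ctrl
print(ctrl.job_done())"
```

```text
the job is handed in; nothing more can be done
None
```

I handed the job in at about 17 s. The latch was released and the door stands open at roughly 70–73°; the paint pot, van and house did not appear to move, and the robot was touching nothing. The hand-in call gave no verdict.

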